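# Hang the second headset on the two-prong stand

### The job

Hang the loose big-cupped headset on the free outer part of the stand's two prongs, next to the headset already hanging there: its band lies across both prongs, centred and square to them, a cup down on either side. Lower it onto the prongs before letting go, do not push the hanging headset along or off, and leave the small-cupped headset standing where it is.

Things in the scene. Friction and masses are not known exactly. Their poses are not given: they have to be found in the camera images.
- loose_band (a point): To hang: black BIG-cupped headset, 0.26 kg, standing on its cups like an upside-down U, 172 mm tall, 180 wide. Point: centre of the band's flat top, 168 mm above the feet. x across the band (26 mm wide, grip here), y along it (flat 110 mm, then sloping down), z up; band 8 mm thick. Cups 58 (x) x 32 (y) x 68 (z) mm, 116 mm clear between them. Front and back alike.
- hung_band (a point): Same big-cupped model, already hanging on the stand's prongs near the column, merely resting there. Point: centre of its band's flat top, axes as for the loose one (x along the prongs).
- small_band (a point): Bystander: black headset with SMALL cups (42 x 20 x 44 mm) standing on the table on either side of the big-cupped one, 146 mm tall, 156 wide, band 18 mm wide. Point: centre of its band, 142 mm above its feet.
- stand: Fixed stand; origin under its base plate (250 x 150 x 12 mm), z up. Column at x +95 to +115 mm; from it two level steel prongs, 10 mm thick, run to -x at y +35 and -35 mm (60 mm free between), tops 205 mm high, straight to x -125, tips turned up to 219 mm at x -140. A hung band's centre is 209 mm high, cups outside the prongs. First headset's band: x +30 to +54; the rest is free.
Not all that is in view belongs to the job. Leave any green look-alike of the part that bears loose_band alone.

How it is judged:
On the way:
1. the big-cupped headset, still held, is lowered to within 15 mm of its resting height over both prongs (contact force between the fingers and loose above 0.5 N and z of loose_band in the frame of stand between 0.195 and 0.224 m and x of loose_band in the frame of stand between -0.125 and 0.095 m and y of loose_band in the frame of stand between -0.03 and 0.03 m), for 0.05 s.
At the end, for the whole second after the job is handed in: Big headset at rest on both prongs: stand x -122 to 0 mm, y within 22 mm, band centre at 209 +/- 9 mm height, square within 15 deg, upright within 11. First headset within 25 mm of its start, small one within 30 mm, both upright within 11 deg; the first at rest (z of loose_band in the frame of stand between 0.2 and 0.218 m and x of loose_band in the frame of stand between -0.122 and 0 m and y of loose_band in the frame of stand between -0.022 and 0.022 m and angle between the x axis of loose_band and the x axis of stand, either way round below 0.26 rad and angle between each of loose_band, hung_band, small_band's own z axis and vertical below 0.2 rad and linear speed of each of loose, hung below 0.03 m/s and distance of hung_band from where it was at the start of the episode below 0.025 m and distance of small_band from where it was at the start of the episode below 0.03 m); the robot touches nothing.
It fails at once if the hanging headset is pushed more than 35 mm or knocked off (distance of hung_band from where it was at the start of the episode above 0.035 m).
It fails at once if the small-cupped headset is moved more than 40 mm (distance of small_band from where it was at the start of the episode above 0.04 m).
It also fails if it takes over 48 s, if anything falls off the work surface, if the arm or the gripper's body presses on something with over 40 N, if the wrist force passes 120 N, or if a joint passes its speed limit or range.

### The arm

A 6-joint arm with a two-finger parallel gripper is mounted at the origin on the work surface. World frame = base frame: x ahead of the robot, y to its left, z up, the work surface at z = 0. Lengths are in m, angles in rad, forces in N, time in s.
With the tool pointing down it reaches from about 0.35 to 0.775 m from the base axis. Payload 5.5 kg.
Tool frame: the origin (TCP) lies at the very end of the fingers, on their centre line; the grasp point (between the pads) lies env.grasp_offset behind it (env.grasp_offset is the distance from the TCP to the grasp point, in m); x points along the fingers, y is the direction in which the jaws open and shut, and the axes are right-handed (so a half turn about x gives the same grasp; the last joint's range is limited). The gripper opens to 85 mm and grips with 20 to 120 N. Pads are 22 mm wide; open, the fingers measure 114 mm over their backs; the gripper's body (76 mm by 85 mm) begins 54 mm behind the grasp point. The pads swing forward as they close: fully open they stand 13 mm farther back than shut.
Start: joints at [1.186, 0.313, 0.046, 1.304, 0, 1.431], TCP at [0.139, 0.558, 0.231] pointing down, gripper open.
Joint ranges: [-2.76, 2.76], [-0.86, 1.69], [-1.03, 1.26], [-2.2, 2.34], [-1.47, 1.5], [-3.14, 3.14]. Speed limits (rad/s): [2.57, 2.57, 3.14, 3.14, 3.14, 3.14].

### API

Orientations are given as a unit quaternion [w, x, y, z].
In Python, from workcell import get_state, viewer, job, env gives the robot as it stands.
- The arm moves only by the tool send_rows, never from a script. Its argument "plan" is a list of rows, each a list of 6 numbers: the shift along the tool's x, y, z in mm, then the turn, a rotation vector about the tool's x, y, z in degrees. A call has exactly 10 rows; each row is the pose to reach, as a shift and turn from the pose commanded when the call began, along the tool's axes at that moment; what a row does not reach only later rows make up. A row lasts 1/8 s, in which the tool goes at most 62.5 mm and 10.7 degrees, less where a joint would pass 70% of its speed; a pose out of reach is approached as far as the arm can. A call with a gripper value outside its range is refused whole. "claw" is the finger opening in mm, from 0 to 85.4, set as the call begins (left out, the last holds). The fingers move at their own pace and stop on an object; "newtons" is the grip in N (left out, the last holds). Time passes only in rows, so rows that repeat a pose let the fingers close, or fill a call up. It gives the time, the measured TCP pose, the force and the opening at its end, in the units of the state.
- get_state(): the state, without advancing time (a new reading comes with each control period).
- viewer.read_camera(name): name is "side" or "top"; returns a dict with "frame" (400x640x3 uint8, blue, green, red), "mtx" (3x3 intrinsics, pixels), "rvec" (rotation vector, rad) and "tvec" (3), from world to camera coordinates, as OpenCV has them. Camera axes: x right, y down, z forward; pixel columns grow to the right and rows downward; lengths in m; the calibration is good to about 2 mm. A picture is of the moment at which its call begins. There is no depth.
- job.hand_in(): hands the job in, once; it reports no verdict.
The state is a dict: "clock": time; "joint_pos": joint angles; "qvel": joint speeds; "tau": joint torques, N m; "tcp_pos": TCP position; "orientation": TCP orientation; "wrist_force": force on the tool from outside, world axes, zero at the start; "ft_torque": the same for the moment, N m; "finger_gap": finger opening in m.
Only numpy, scipy, OpenCV 4.12 (cv2) and the standard library are available. Lean on these libraries where they do the work, as an engineer would, in place of code of your own. Each camera call takes 0.05 s, during which the arm holds its last target.

## Working session

There is one attempt and no reset: what is moved stays moved. The work goes in short steps, Python scripts to look and compute and a tool call to move; the robot and the scene stay as the last step left them, time stands still between calls to the robot, and variables do not carry over. Pictures are saved under pics/ and viewed, and the job is handed in when it is done.

Besides the shell and the picture viewer there is one more tool, called after ">>>" as name([rows], argument=value, ...), one row to a line, values as JSON. send_rows: Moves the arm, as the interface text tells. Its arguments: {"type":"object","properties":{"plan":{"type":"array"},"claw":{"type":"number"},"newtons":{"type":"number"}},"required":["plan"]}

```bash
mkdir -p pics; cat > h.py <<'E'
import numpy as np, cv2, json
from workcell import get_state, viewer, job, env
def cam(n):
    d=viewer.read_camera(n); np.savez(f'{n}.npz',**{k:np.array(v) for k,v in d.items()}); return d
E
python3 - <<'E'
from h import *
for n in('side','top'):
    d=cam(n); cv2.imwrite(f'pics/{n}0.png',d['frame'])
    R=cv2.Rodrigues(np.array(d['rvec']))[0]; print(n,d['mtx'],-R.T@np.array(d['tvec']).ravel(),R[2])
print(get_state(),env.grasp_offset)
E
```

```text
side [[365.83694071   0.         321.17883419]
 [  0.         365.83694071 202.24759498]
 [  0.           0.           1.        ]] [0.3755145 0.7335565 0.8058388] [ 0.13019674 -0.75472301 -0.64299455]
top [[430.40173542   0.         323.67240326]
 [  0.         430.40173542 200.29013168]
 [  0.           0.           1.        ]] [ 0.37574402 -0.01140778  1.27905351] [ 0.08949724 -0.00101951 -0.99598655]
{'clock': 0.1, 'joint_pos': array([1.18643918e+00, 3.13918766e-01, 4.51079106e-02, 1.30359531e+00,
       2.15472057e-07, 1.43117698e+00]), 'qvel': array([ 0.00078432, -0.0009957 ,  0.00295645,  0.00023924,  0.0010016 ,
       -0.0012118 ]), 'tau': array([ 2.13968466e-03, -4.81726241e+01,  2.99244189e+01,  1.28174300e-02,
       -1.30279618e-04, -9.85606476e-07]), 'tcp_pos': array([0.13917502, 0.55744348, 0.23050802]), 'orientation': array([ 0.70167151,  0.08576234,  0.70196648, -0.08686179]), 'wrist_force': array([-1.24353311,  0.1396721 , -0.08426638]), 'ft_torque': array([ 8.08419316e-05, -2.67525218e-03,  3.39645312e-02]), 'finger_gap': 0.08529534673072646} 0.0187
```

View pics/side0.png

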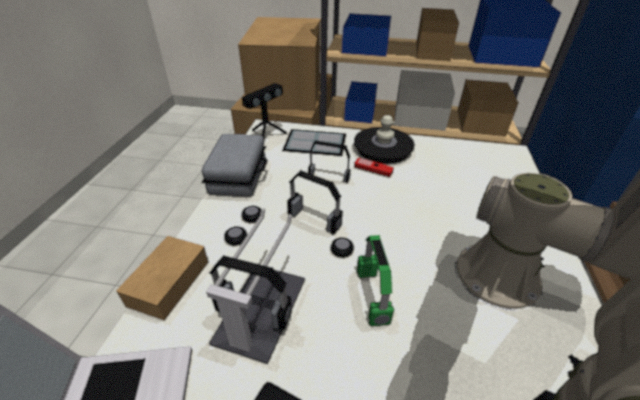

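View pics/top0.png

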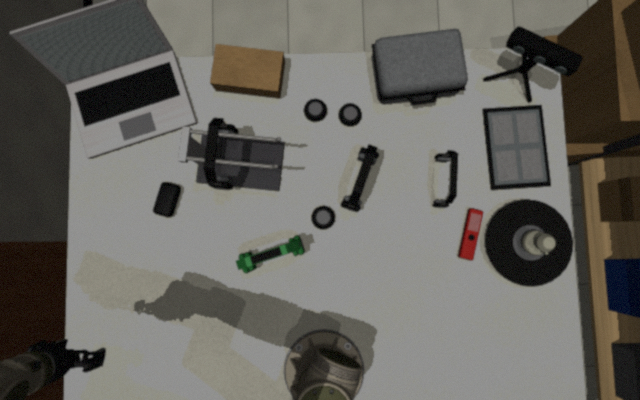

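Top image: the candidates for loose_band are the black headset at (360,178), the black one at (447,178) with smaller cups, the green one at (271,253) and the hung one at (215,152). The description points to (360,178), so I'll check it in crops.

```bash
python3 - <<'E'
from h import *
t=np.load('top.npz')['frame'];s=np.load('side.npz')['frame']
f=lambda im,x0,y0,x1,y1,k:cv2.resize(im[y0:y1,x0:x1],None,fx=k,fy=k,interpolation=cv2.INTER_CUBIC)
cv2.imwrite('pics/c1.png',f(t,330,130,470,220,5))
cv2.imwrite('pics/c2.png',f(t,175,105,315,200,5))
cv2.imwrite('pics/c3.png',f(s,270,130,370,240,5))
cv2.imwrite('pics/c4.png',f(s,190,200,320,360,3.7))
E
```

```text
(no output)
```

View pics/c1.png

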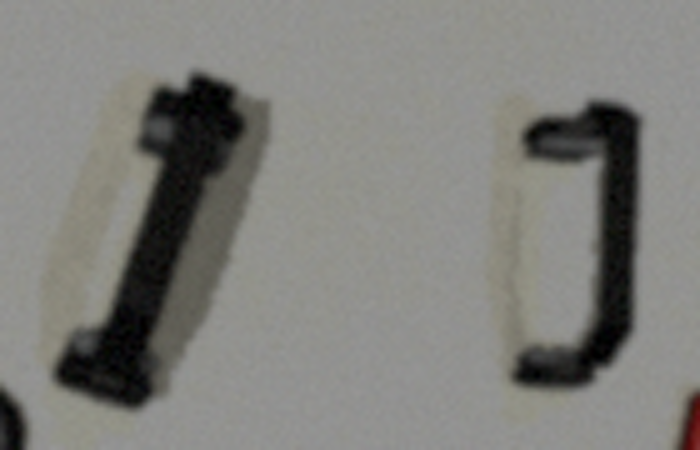

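View pics/c2.png

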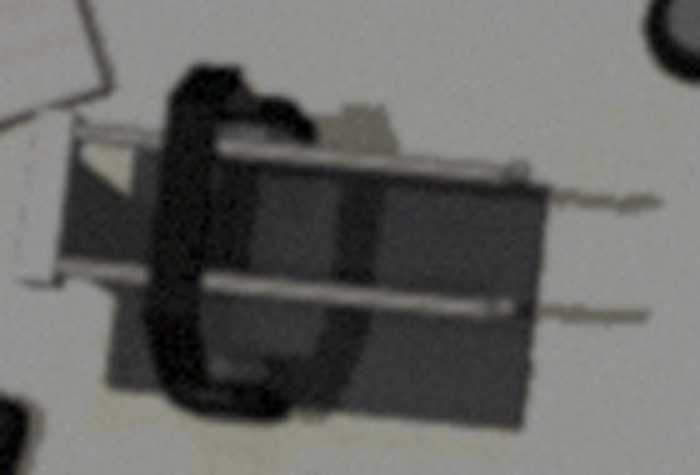

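View pics/c3.png

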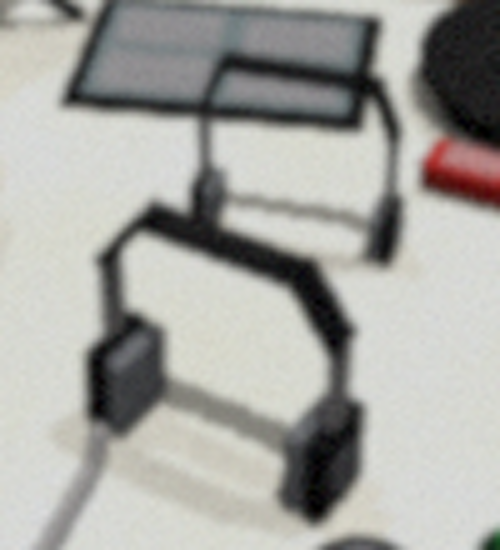

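View pics/c4.png

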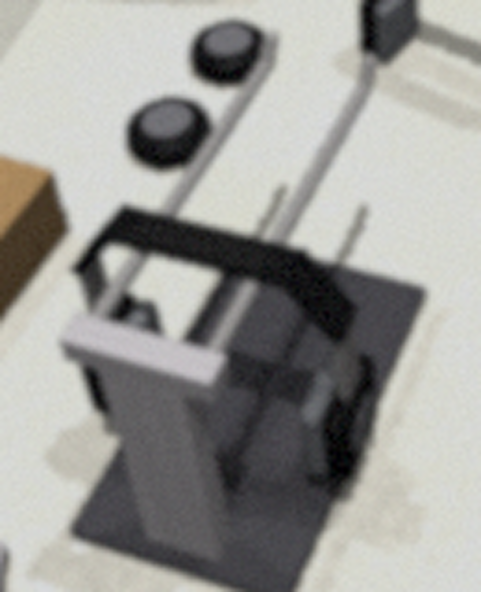

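```bash
cat > m.py <<'E'
from h import *
from scipy.optimize import least_squares
C={n:np.load(f'{n}.npz') for n in('side','top')}
def proj(n,P,C=C): return cv2.projectPoints(np.array(P,float),C[n]['rvec'],C[n]['tvec'],C[n]['mtx'],None)[0][:,0]
def tf(p,P):
    P=np.atleast_2d(np.array(P,float)); c,s=np.cos(p[2]),np.sin(p[2])
    return np.c_[p[0]+c*P[:,0]-s*P[:,1],p[1]+s*P[:,0]+c*P[:,1],P[:,2]]
def fit(obs,p0):
    def r(p): return np.concatenate([(proj(n,tf(p,[X]))[0]-px) for n,X,px in obs]+[[0]])
    s=least_squares(r,p0,loss='soft_l1'); return s.x,r(s.x)[:-1].reshape(-1,2)
def rect(zc,a,b): return [[-a,-b,zc],[a,-b,zc],[a,b,zc],[-a,b,zc]]
def big(z=.168):
    t=z+.004
    L=[rect(t,.013,.055)]
    for s in(1,-1):
        y0,y1=s*.058,s*.09
        for zz in(z-.168,z-.1): L.append([[-.029,y0,zz],[.029,y0,zz],[.029,y1,zz],[-.029,y1,zz]])
    return L
def draw(n,im,p,polys,k,o,col):
    for q in polys:
        u=(proj(n,tf(p,q))-o+.5)*k-.5
        cv2.polylines(im,[np.round(u).astype(int)],True,col,1)
E
python3 - <<'E'
from m import *
T=lambda x,y:(175+x/5,105+y/5)
S=lambda x,y:(190+x/3.7,200+y/3.7)
o=[('top',(-.125,.075,.012),T(0,0))]
# yaw: prongs run from column (left, +y world) to the right (-y): stand -x = -y world
o=[('top',(-.125,-.075,.012),T(522,428)),('top',(-.125,.075,.012),T(547,187)),('top',(-.14,.035,.217),T(520,168)),('top',(-.14,-.035,.217),T(503,305)),
('side',(-.125,-.075,.012),S(427,290)),('side',(.125,-.075,.012),S(297,590)),('side',(.125,.075,.012),S(73,532)),('side',(-.14,.035,.219),S(270,38)),('side',(-.14,-.035,.219),S(370,60))]
for y0 in(1.57,):
    for sgn in(1,-1):
        oo=[(n,(X[0],sgn*X[1],X[2]),px) for n,X,px in o]
        p,r=fit(oo,[.5,.2,y0]); print(p,np.abs(r).max(1).round(1))
        if sgn==1: ps=p
T=lambda x,y:(330+x/5,130+y/5); S=lambda x,y:(270+x/5,130+y/5)
# loose, y along band ~ +x world
yaw0=-1.9
o=[('side',(0,.055,.172),S(150,217)),('side',(0,-.055,.172),S(305,270)),('top',(0,.055,.172),T(200,140)),('top',(0,-.055,.172),T(131,332))]
p,r=fit(o,[.45,-.1,yaw0]); print('loose',p,r.round(1)); pl=p
if 1:
  np.save('pose.npy',[ps,pl])
st=[rect(.012,.125,.075)]+[[[-.14,y-.005,.219],[-.125,y-.005,.205],[.095,y-.005,.205],[.095,y+.005,.205],[-.125,y+.005,.205],[-.14,y+.005,.219]] for y in(.035,-.035)]
hb=[[[x+.042,y,z] for x,y,z in q] for q in big(.209)]
for n,bx in(('top',(170,100,470,270)),('side',(185,130,375,360))):
    k=2.5
    im=cv2.resize(C[n]['frame'][bx[1]:bx[3],bx[0]:bx[2]],None,fx=k,fy=k,interpolation=cv2.INTER_CUBIC)
    draw(n,im,ps,st,k,np.array(bx[:2]),(0,0,255));draw(n,im,ps,hb,k,np.array(bx[:2]),(0,255,255));draw(n,im,pl,big(),k,np.array(bx[:2]),(0,255,0))
    cv2.imwrite(f'pics/o_{n}.png',im)
E
```

```text
[0.51355076 0.23493063 1.67726683] [ 26.4  71.6  53.9   2.2  28.2  11.6 116.3  55.    3.1]
[0.60946348 0.23640414 1.46309562] [0.9 1.5 0.7 1.6 1.4 4.1 1.3 2.2 2.5]
loose [ 0.53586599 -0.115895   -1.93286996] [[ 1.1 -1. ]
 [ 2.2  0.1]
 [-0.4 -1.9]
 [-0.2 -0.6]]
```

View pics/o_top.png

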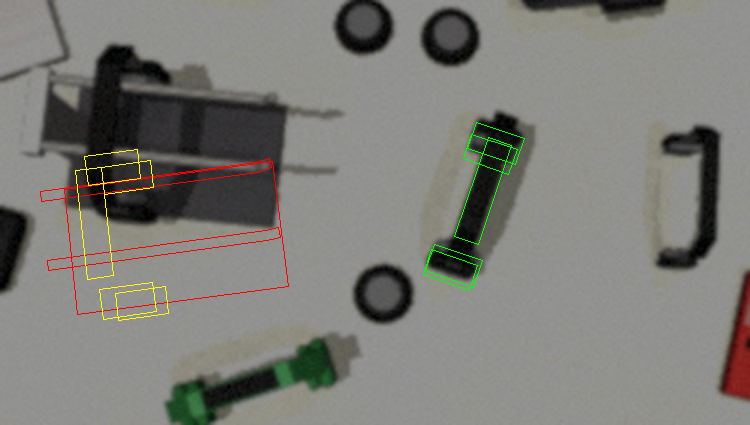

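View pics/o_side.png

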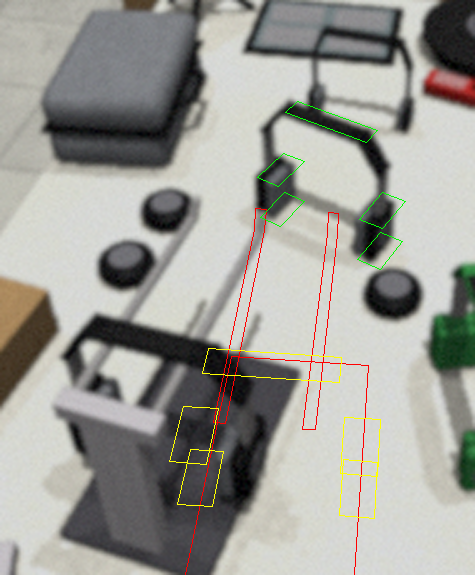

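```bash
cat > sil.py <<'E'
from m import *
from scipy.optimize import differential_evolution, minimize
def box(x,yz):
    return np.array([[sx*x,y,z] for sx in(-1,1) for y,z in yz])
def parts(ky,kz,zb=.168):
    d=zb-.168; L=[box(.013,[(-.055,.164),(.055,.164),(.055,.172),(-.055,.172)])]
    for s in(1,-1):
        L.append(box(.013,[(s*.055,.172),(s*.055,.164),(s*ky,kz),(s*(ky-.008),kz-.004)]))
        L.append(box(.009,[(s*ky,kz),(s*(ky-.007),kz),(s*.08,.068),(s*.074,.068)]))
        L.append(box(.029,[(s*.058,0),(s*.058,.068),(s*.09,.068),(s*.09,0)]))
    return [q+[0,0,d] for q in L]
def sil(n,p,L,K,o,sh,C=C):
    m=np.zeros(sh,np.uint8)
    for q in L:
        u=(proj(n,tf(p,q),C)-o+.5)*K-.5
        cv2.fillConvexPoly(m,cv2.convexHull(np.round(u*16).astype(np.int32)),1,shift=4)
    return m
E
python3 - <<'E'
from sil import *
ps=np.load('pose.npy')[0]; 
T=lambda x,y:(175+x/5,105+y/5)
S=lambda x,y:(190+x/3.7,200+y/3.7)
o=[('top',(-.125,-.075,.012),T(522,428)),('top',(-.125,.075,.012),T(547,187)),('top',(-.14,.035,.217),T(520,168)),('top',(-.14,-.035,.217),T(503,305)),
('side',(-.125,-.075,.012),S(427,290)),('side',(.125,-.075,.012),S(297,590)),('side',(.125,.075,.012),S(73,532)),('side',(-.14,.035,.219),S(270,38)),('side',(-.14,-.035,.219),S(370,60))]
o=[(n,(X[0],-X[1],X[2]),px) for n,X,px in o]
ps,r=fit(o,[.6,.23,1.46]);print(ps,r.round(1).tolist())
K=4
B={'top':(335,136,385,218),'side':(280,162,350,238)}
M={}
for n,b in B.items():
    g=cv2.cvtColor(C[n]['frame'],cv2.COLOR_BGR2GRAY)[b[1]:b[3],b[0]:b[2]]
    g=cv2.resize(g,None,fx=K,fy=K,interpolation=cv2.INTER_CUBIC)
    M[n]=(g<(70 if n=='top' else 115)).astype(np.uint8)
def cost(v):
    c=0
    for n,b in B.items():
        m=sil(n,v[:3],parts(v[3],v[4]),K,np.array(b[:2]),M[n].shape)
        c+=1-(m&M[n]).sum()/(m|M[n]).sum()
    return c
r=differential_evolution(cost,[(.5,.6),(-.15,-.07),(-2.1,-1.7),(.07,.09),(.12,.165)],seed=1,maxiter=60,popsize=10,tol=1e-4)
print(r.x,r.fun); pl=r.x[:3]; np.save('pose.npy',[ps,pl]); np.save('k.npy',r.x[3:])
hb=[q-[0,0,.0]+[.042,0,0] for q in parts(*r.x[3:],.209)]
st=[rect(.012,.125,.075)]+[[[-.14,y-.005,.219],[-.125,y-.005,.205],[.095,y-.005,.205],[.095,y+.005,.205],[-.125,y+.005,.205],[-.14,y+.005,.219]] for y in(.035,-.035)]
ims=[]
for n,bx in(('top',(170,100,470,270)),('side',(185,130,375,360))):
    k=2.5
    im=cv2.resize(C[n]['frame'][bx[1]:bx[3],bx[0]:bx[2]],None,fx=k,fy=k,interpolation=cv2.INTER_CUBIC)
    draw(n,im,ps,st,k,np.array(bx[:2]),(0,0,255))
    for p,L,c in((ps,hb,(0,255,255)),(pl,parts(*r.x[3:]),(0,255,0))):
        for q in L:
            u=(proj(n,tf(p,q))-np.array(bx[:2])+.5)*k-.5
            cv2.polylines(im,[cv2.convexHull(np.round(u).astype(np.int32))],True,c,1)
    cv2.imwrite(f'pics/p_{n}.png',im)
E
```

```text
[0.60946348 0.23640414 1.46309561] [[-0.9, 0.3], [-1.5, -1.2], [0.7, 0.2], [1.6, 0.3], [0.2, -1.4], [-0.3, 4.1], [-0.5, 1.3], [0.3, -2.2], [0.3, -2.5]]
[ 0.54585091 -0.11909392 -1.93107334  0.0837641   0.12908276] 0.46135213521208185
```

View pics/p_top.png

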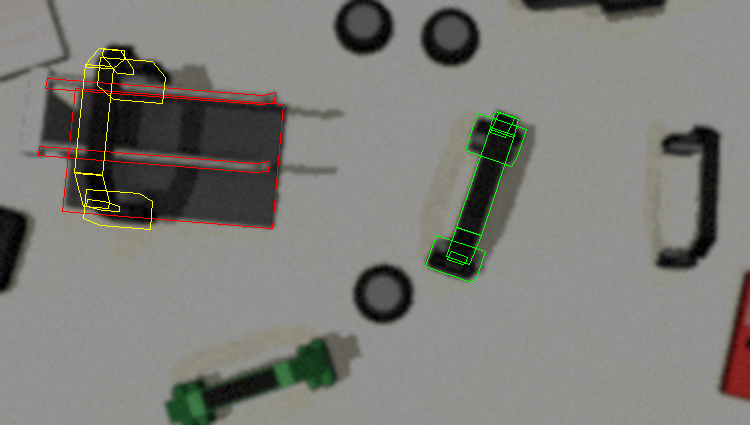

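View pics/p_side.png

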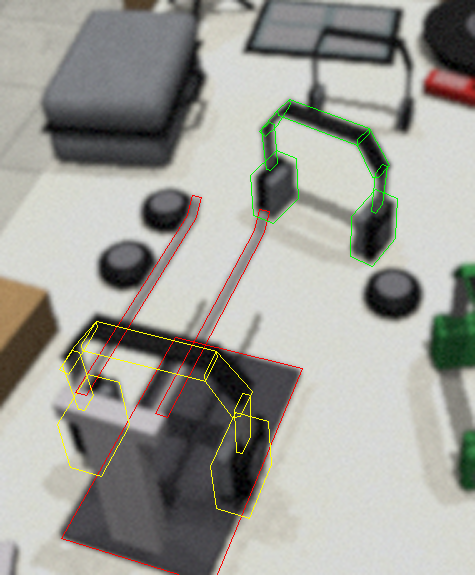

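```bash
cat > pl.py <<'E'
from m import *
from scipy.spatial.transform import Rotation as Rn
def go(pos,yaw,cur=None):
    s=get_state(); q=np.array(s['orientation']); R=Rn.from_quat(q[[1,2,3,0]]); p=np.array(s['tcp_pos'])
    if cur is not None: p=np.array(cur)
    best=None
    for a in(yaw,yaw+np.pi):
        y=np.array([np.cos(a),np.sin(a),0]); x=np.array([0,0,-1.]); T=Rn.from_matrix(np.c_[x,y,np.cross(x,y)])
        rv=np.degrees((R.inv()*T).as_rotvec()); 
        print('shift mm',(R.inv().apply(np.array(pos)-p)*1000).round(1),'rot',rv.round(1),'dist',np.linalg.norm(np.array(pos)-p).round(3))
    print('R',R.as_matrix().round(3).tolist(),'q6',s['joint_pos'].round(2),'F',s['wrist_force'].round(1),'gap',s['finger_gap'],'p',p.round(4),'t',s['clock'])
E
python3 - <<'E'
from pl import *
ps,pl=np.load('pose.npy')
print('target', tf(ps,[[-.065,0,0],[-.2,0,0],[.042,0,0]]))
from scipy.optimize import fsolve
f=lambda v:proj('top',tf(ps,[[v[0],v[1],.213]]))[0]-(211.8,146)
print('hung', fsolve(f,[.03,0]))
go([pl[0],pl[1],.26],pl[2])
E
```

```text
target [[0.60247646 0.17178076 0.        ]
 [0.58796495 0.03756296 0.        ]
 [0.61397817 0.27816079 0.        ]]
hung [ 0.02917822 -0.00419199]
shift mm [ -28.7 -557.9  558.5] rot [-1.734e+02 -1.000e-01 -0.000e+00] dist 0.79
shift mm [ -28.7 -557.9  558.5] rot [ 6.6 -0.   0.1] dist 0.79
R [[-0.001, 0.242, 0.97], [-0.001, 0.97, -0.242], [-1.0, -0.002, -0.0]] q6 [1.19 0.31 0.05 1.3  0.   1.43] F [-1.2  0.1 -0.1] gap 0.08529534673072646 p [0.1392 0.5574 0.2305] t 0.1
```

>>> send_rows([
  [-10,-25,25,0,0,0],
  [-20,-65,65,0,0,0],
  [-30,-106,106,1,0,0],
  [-30,-148,148,2,0,0],
  [-30,-190,190,3,0,0],
  [-30,-232,232,4,0,0],
  [-30,-274,274,5,0,0],
  [-30,-316,316,6,0,0],
  [-30,-358,358,6.6,0,0],
  [-30,-400,400,6.6,0,0],
], claw=85)

```text
clock: 1.35
tcp_pos: [0.431, 0.071, 0.2612]
orientation: [0.696, 0.127, 0.696, -0.127]
wrist_force: [1.4, 1.2, -0.3]
finger_gap: 0.0853
```

```bash
python3 - <<'E'
from pl import *
ps,pl=np.load('pose.npy')
go([pl[0],pl[1],.25],pl[2])
E
```

```text
shift mm [  11.1 -137.4  174.5] rot [180.  -0.   0.] dist 0.222
shift mm [  11.1 -137.4  174.5] rot [-0. -0. -0.] dist 0.222
R [[0.0, 0.353, 0.936], [0.0, 0.936, -0.353], [-1.0, 0.0, -0.0]] q6 [-0.02  0.04 -0.22  1.32  0.    0.34] F [ 1.4  1.2 -0.3] gap 0.08526467745719195 p [0.431  0.071  0.2612] t 1.35
```

>>> send_rows([
  [5,-35,44,0,0,0],
  [10,-70,88,0,0,0],
  [11,-105,132,0,0,0],
  [11,-127,162,0,0,0],
  [11,-137,174.5,0,0,0],
  [11,-137,174.5,0,0,0],
  [11,-137,174.5,0,0,0],
  [20,-137,174.5,0,0,0],
  [30,-137,174.5,0,0,0],
  [30,-137,174.5,0,0,0],
])

```text
clock: 2.6
tcp_pos: [0.5447, -0.116, 0.2301]
orientation: [0.695, 0.127, 0.696, -0.126]
wrist_force: [-0.6, 0.5, -0.1]
finger_gap: 0.085
```

```bash
python3 - <<'E'
from pl import *
ps,pl=np.load('pose.npy')
go([pl[0],pl[1],.15],pl[2])
d=cam('top');cv2.imwrite('pics/t2.png',cv2.resize(d['frame'][120:240,300:440],None,fx=5,fy=5,interpolation=cv2.INTER_CUBIC))
d=cam('side');cv2.imwrite('pics/s2.png',cv2.resize(d['frame'][80:250,260:420],None,fx=3.5,fy=3.5,interpolation=cv2.INTER_CUBIC))
E
```

```text
shift mm [80.1 -2.5  2.4] rot [-179.9    0.    -0.2] dist 0.08
shift mm [80.1 -2.5  2.4] rot [ 0.1 -0.1 -0. ] dist 0.08
R [[-0.002, 0.352, 0.936], [0.001, 0.936, -0.352], [-1.0, 0.0, -0.002]] q6 [-0.35  0.28 -0.    1.29  0.    0.01] F [-0.6  0.5 -0.1] gap 0.08503193653835736 p [ 0.5447 -0.116   0.2301] t 2.6
```

View pics/t2.png

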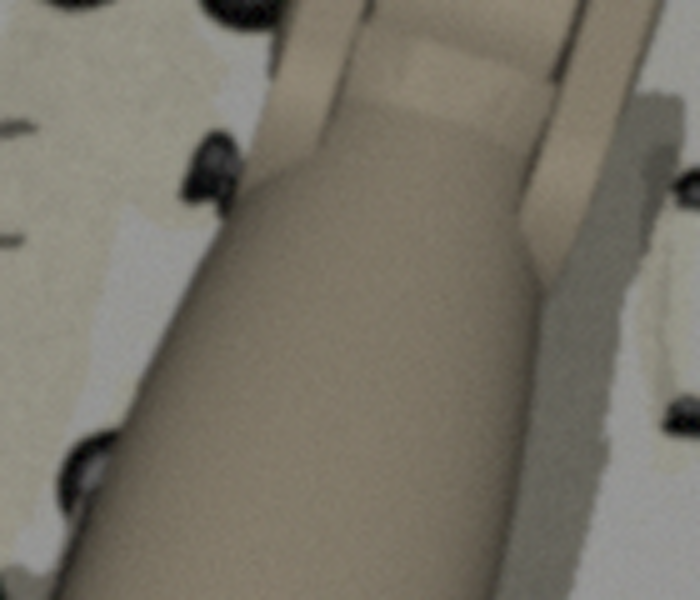

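View pics/s2.png

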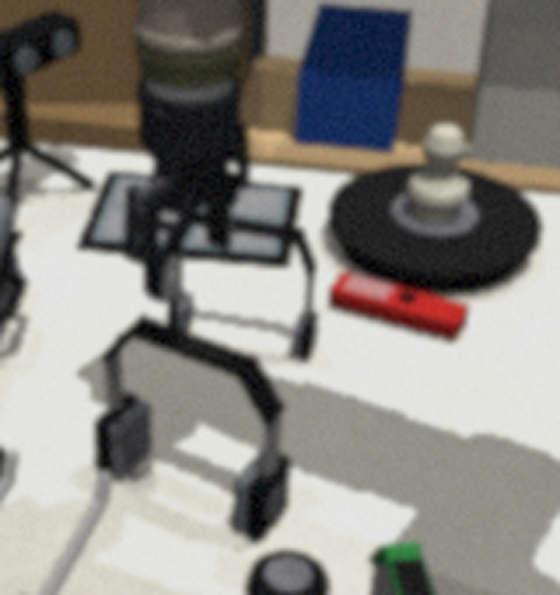

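```bash
python3 - <<'E'
from pl import *
y=np.array([.352,.936,0])*.045; p=np.array([.5447,-.116,.243])
print((proj('side',[p+y,p-y,[.546,-.119,.172]])-[260,80])*3.5)
E
```

```text
[[157.93045767 297.44048055]
 [217.20105313 244.96460314]
 [187.80188963 339.91633831]]
```

>>> send_rows([
  [10,-2,2,0,0,0],
  [25,-2.5,2.4,0,0,0],
  [40,-2.5,2.4,0,0,0],
  [55,-2.5,2.4,0,0,0],
  [66,-2.5,2.4,0,0,0],
  [74,-2.5,2.4,0,0,0],
  [79,-2.5,2.4,0,0,0],
  [80,-2.5,2.4,0,0,0],
  [80,-2.5,2.4,0,0,0],
  [80,-2.5,2.4,0,0,0],
])

```text
clock: 3.95
tcp_pos: [0.5472, -0.1201, 0.1517]
orientation: [0.696, 0.127, 0.695, -0.127]
wrist_force: [0.3, 0.3, 0.6]
finger_gap: 0.0851
```

```bash
python3 - <<'E'
from pl import *
ps,pl=np.load('pose.npy')
go([pl[0],pl[1],.15],pl[2])
d=cam('side');cv2.imwrite('pics/s3.png',cv2.resize(d['frame'][80:250,260:420],None,fx=3.5,fy=3.5,interpolation=cv2.INTER_CUBIC))
E
```

```text
shift mm [ 1.7  0.5 -1.6] rot [-1.8e+02  0.0e+00  1.0e-01] dist 0.002
shift mm [ 1.7  0.5 -1.6] rot [ 0.  0. -0.] dist 0.002
R [[0.001, 0.352, 0.936], [-0.0, 0.936, -0.352], [-1.0, 0.0, 0.001]] q6 [-0.36  0.32 -0.14  1.11  0.    0.  ] F [0.3 0.3 0.6] gap 0.08511789758512303 p [ 0.5472 -0.1201  0.1517] t 3.95
```

View pics/s3.png

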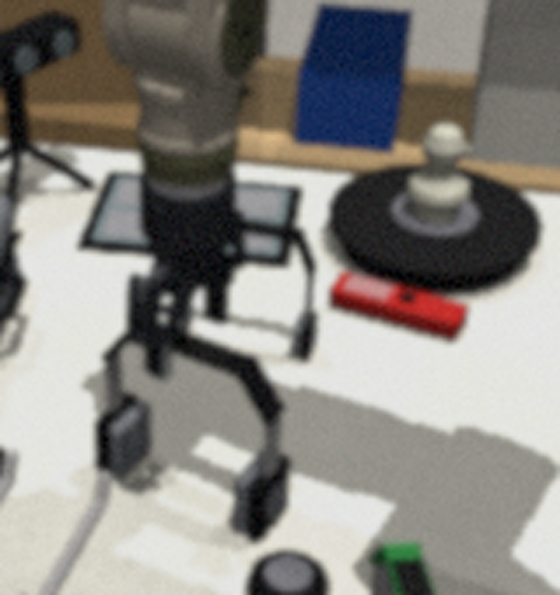

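>>> send_rows([
  [3,0,0,0,0,0],
  [3,0,0,0,0,0],
  [3,0,0,0,0,0],
  [3,0,0,0,0,0],
  [3,0,0,0,0,0],
  [3,0,0,0,0,0],
  [3,0,0,0,0,0],
  [3,0,0,0,0,0],
  [3,0,0,0,0,0],
  [3,0,0,0,0,0],
], claw=0, newtons=60)

```text
clock: 5.25
tcp_pos: [0.5471, -0.1201, 0.1485]
orientation: [0.696, 0.127, 0.696, -0.127]
wrist_force: [-0.1, -0.9, 3.1]
finger_gap: 0.0249
```

>>> send_rows([
  [0,0,0,0,0,0],
  [-3,0,0,0,0,0],
  [-10,0,0,0,0,0],
  [-20,0,0,0,0,0],
  [-35,0,0,0,0,0],
  [-50,0,0,0,0,0],
  [-70,0,0,0,0,0],
  [-85,0,0,0,0,0],
  [-95,0,0,0,0,0],
  [-100,0,0,0,0,0],
])

```text
clock: 6.5
tcp_pos: [0.5471, -0.1201, 0.249]
orientation: [0.696, 0.127, 0.695, -0.127]
wrist_force: [0.3, -0.3, -2.5]
finger_gap: 0.0249
```

```bash
python3 - <<'E'
from pl import *
ps,pl=np.load('pose.npy')
st=tf(ps,[[-.2,0,0],[-.065,0,0]])
go([*st[0][:2],.248],ps[2]);go([*st[1][:2],.248],ps[2])
d=cam('side');cv2.imwrite('pics/s4.png',cv2.resize(d['frame'][60:280,210:420],None,fx=3,fy=3,interpolation=cv2.INTER_CUBIC))
E
```

```text
shift mm [  1.  161.9 -17.3] rot [-14.5   0.   -0. ] dist 0.163
shift mm [  1.  161.9 -17.3] rot [ 1.655e+02 -0.000e+00 -1.000e-01] dist 0.163
R [[0.001, 0.352, 0.936], [-0.0, 0.936, -0.352], [-1.0, 0.0, 0.001]] q6 [-0.36  0.28  0.04  1.33  0.    0.  ] F [ 0.3 -0.3 -2.5] gap 0.024875801462683495 p [ 0.5471 -0.1201  0.249 ] t 6.5
shift mm [  1.  292.6 -51. ] rot [-14.5   0.   -0. ] dist 0.297
shift mm [  1.  292.6 -51. ] rot [ 1.655e+02 -0.000e+00 -1.000e-01] dist 0.297
R [[0.001, 0.352, 0.936], [-0.0, 0.936, -0.352], [-1.0, 0.0, 0.001]] q6 [-0.36  0.28  0.04  1.33  0.    0.  ] F [ 0.3 -0.3 -2.5] gap 0.024875801462683495 p [ 0.5471 -0.1201  0.249 ] t 6.5
```

View pics/s4.png

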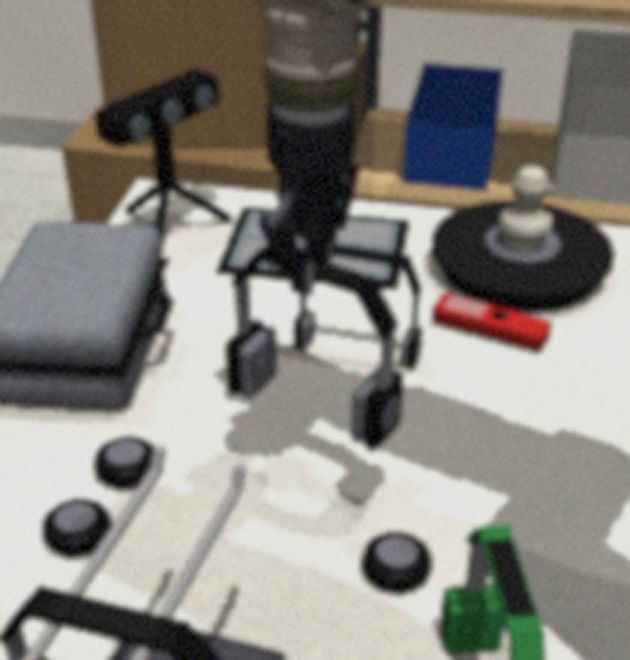

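>>> send_rows([
  [0,8,0,-1,0,0],
  [0,25,-2,-3,0,0],
  [0,45,-4,-5,0,0],
  [0,68,-7,-7,0,0],
  [0,92,-10,-9,0,0],
  [0,115,-13,-11,0,0],
  [0,138,-15,-13,0,0],
  [0,152,-16.5,-14.5,0,0],
  [0,162,-17.3,-14.5,0,0],
  [0,162,-17.3,-14.5,0,0],
])

```text
clock: 7.8
tcp_pos: [0.5879, 0.0384, 0.2482]
orientation: [0.706, 0.037, 0.706, -0.037]
wrist_force: [-0.1, -0.1, -2.8]
finger_gap: 0.0247
```

```bash
cat > ov.py <<'E'
from sil import *
def ov(tag,p,zb,ps,kk):
    st=[[[-.14,y-.005,.219],[-.125,y-.005,.205],[.095,y-.005,.205],[.095,y+.005,.205],[-.125,y+.005,.205],[-.14,y+.005,.219]] for y in(.035,-.035)]
    for n,bx in(('top',(170,90,410,250)),('side',(190,100,390,330))):
        d=cam(n);k=2.6
        im=cv2.resize(d['frame'][bx[1]:bx[3],bx[0]:bx[2]],None,fx=k,fy=k,interpolation=cv2.INTER_CUBIC)
        cv2.imwrite(f'pics/{tag}_{n}raw.png',im)
        draw(n,im,ps,st,k,np.array(bx[:2]),(0,0,255))
        for q in parts(*kk,zb):
            u=(proj(n,tf(p,q))-np.array(bx[:2])+.5)*k-.5
            cv2.polylines(im,[cv2.convexHull(np.round(u).astype(np.int32))],True,(0,255,0),1)
        cv2.imwrite(f'pics/{tag}_{n}.png',im)
E
python3 - <<'E'
from pl import *; from ov import ov
ps,pl=np.load('pose.npy')
st=tf(ps,[[-.2,0,0],[-.065,0,0]])
go([*st[1][:2],.248],ps[2])
s=get_state(); ov('a',[*s['tcp_pos'][:2],ps[2]],s['tcp_pos'][2]+.0195,ps,np.load('k.npy'))
E
```

```text
shift mm [1.000e-01 1.342e+02 4.000e-01] rot [ 0.1 -0.   0. ] dist 0.134
shift mm [1.000e-01 1.342e+02 4.000e-01] rot [-179.9   -0.    -0. ] dist 0.134
R [[-0.0, 0.106, 0.994], [-0.0, 0.994, -0.106], [-1.0, -0.0, -0.0]] q6 [-0.07  0.34  0.12  1.35 -0.    0.03] F [-0.1 -0.1 -2.8] gap 0.02474785078321549 p [0.5879 0.0384 0.2482] t 7.8
```

View pics/a_side.png

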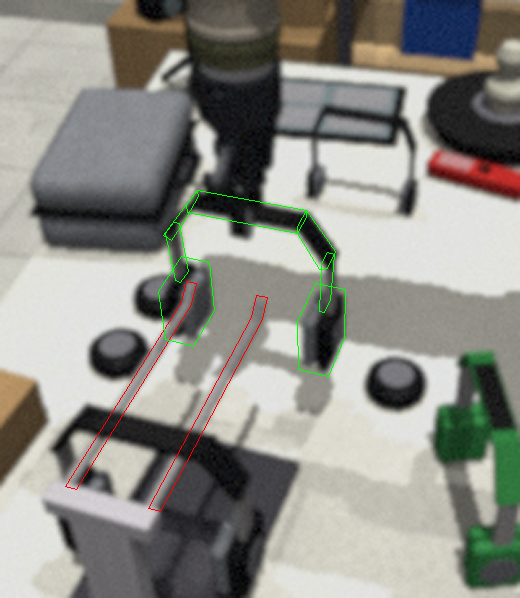

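View pics/a_top.png

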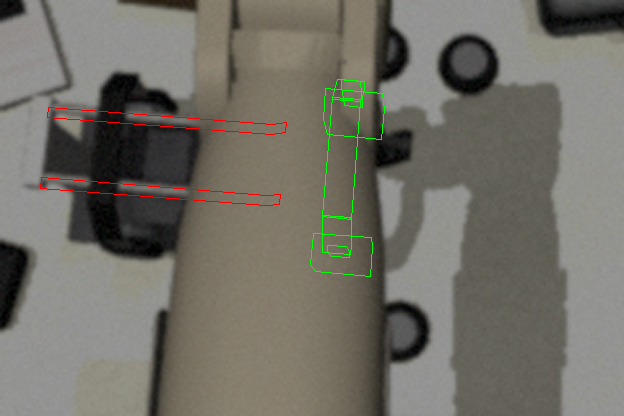

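>>> send_rows([
  [0,10,0,0,0,0],
  [0,28,0,0,0,0],
  [0,50,0,0,0,0],
  [0,72,0,0,0,0],
  [0,94,0,0,0,0],
  [0,114,0,0,0,0],
  [0,127,0,0,0,0],
  [0,134,0,0,0,0],
  [0,134,0.4,0,0,0],
  [0,134,0.4,0,0,0],
])

```text
clock: 9.15
tcp_pos: [0.6026, 0.1703, 0.2483]
orientation: [0.706, 0.038, 0.706, -0.038]
wrist_force: [0.2, 0.5, -2.9]
finger_gap: 0.0248
```

```bash

python3 - <<'E'
from pl import *; from ov import ov
ps,pl=np.load('pose.npy')
st=tf(ps,[[-.2,0,0],[-.065,0,0]])
go([*st[1][:2],.1895],ps[2])
s=get_state(); ov('b',[*s['tcp_pos'][:2],ps[2]],s['tcp_pos'][2]+.0195,ps,np.load('k.npy'))
E
```

```text
shift mm [58.8  1.5 -0.2] rot [-0. -0.  0.] dist 0.059
shift mm [58.8  1.5 -0.2] rot [180.   0.   0.] dist 0.059
R [[-0.0, 0.107, 0.994], [-0.0, 0.994, -0.107], [-1.0, -0.0, -0.0]] q6 [ 0.15  0.41  0.23  1.39 -0.    0.26] F [ 0.2  0.5 -2.9] gap 0.024807915633890825 p [0.6026 0.1703 0.2483] t 9.15
```

View pics/b_side.png

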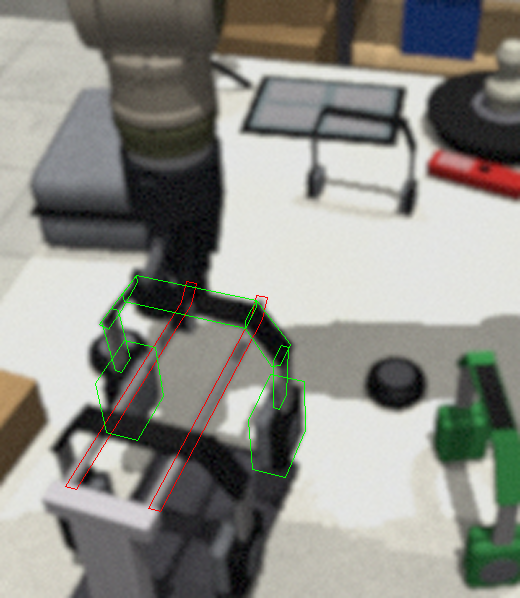

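View pics/b_topraw.png

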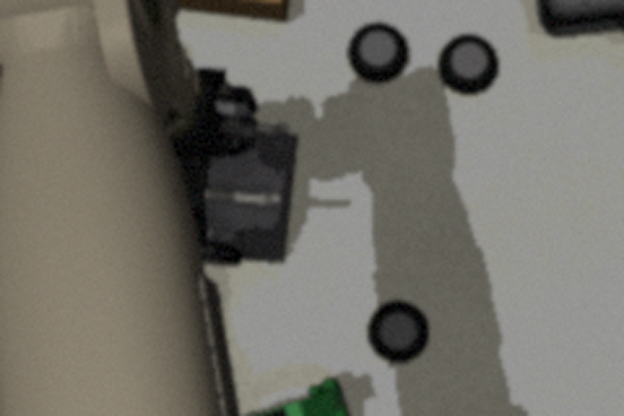

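>>> send_rows([
  [8,1,0,0,0,0],
  [20,1.5,0,0,0,0],
  [32,1.5,0,0,0,0],
  [42,1.5,0,0,0,0],
  [49,1.5,0,0,0,0],
  [53,1.5,0,0,0,0],
  [55,1.5,0,0,0,0],
  [56,1.5,0,0,0,0],
  [57,1.5,0,0,0,0],
  [57,1.5,0,0,0,0],
])

```text
clock: 10.5
tcp_pos: [0.6027, 0.1724, 0.1914]
orientation: [0.706, 0.038, 0.706, -0.038]
wrist_force: [-0.2, -0.4, -3.3]
finger_gap: 0.0243
```

```bash

python3 - <<'E'
from pl import *; from ov import ov
ps,pl=np.load('pose.npy')
st=tf(ps,[[-.2,0,0],[-.065,0,0]])
go([*st[1][:2],.1895],ps[2])
s=get_state(); ov('c',[*s['tcp_pos'][:2],ps[2]],s['tcp_pos'][2]+.0195,ps,np.load('k.npy'))
E
```

```text
shift mm [ 1.9 -0.7 -0.2] rot [ 0.  0. -0.] dist 0.002
shift mm [ 1.9 -0.7 -0.2] rot [-180.    0.    0.] dist 0.002
R [[0.0, 0.107, 0.994], [0.0, 0.994, -0.107], [-1.0, 0.0, 0.0]] q6 [0.15 0.43 0.11 1.26 0.   0.26] F [-0.2 -0.4 -3.3] gap 0.02427452360500002 p [0.6027 0.1724 0.1914] t 10.5
```

View pics/c_side.png

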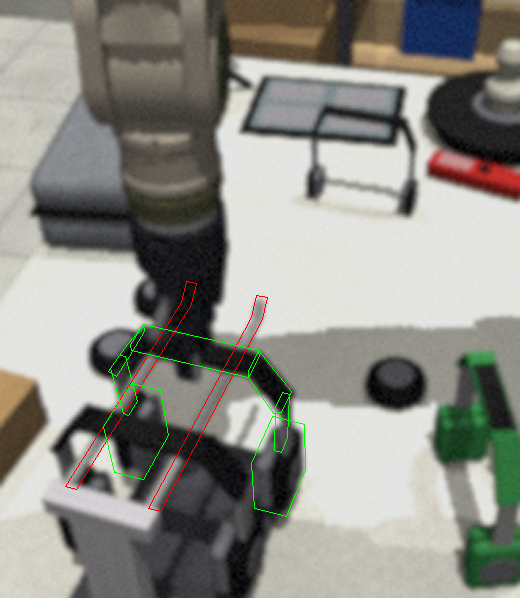

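>>> send_rows([
  [0.5,0,0,0,0,0],
  [1,0,0,0,0,0],
  [1.5,0,0,0,0,0],
  [2,0,0,0,0,0],
  [2,0,0,0,0,0],
  [2,0,0,0,0,0],
  [2,0,0,0,0,0],
  [2,0,0,0,0,0],
  [2,0,0,0,0,0],
  [2,0,0,0,0,0],
])

```text
clock: 11.85
tcp_pos: [0.6027, 0.1724, 0.1895]
orientation: [0.706, 0.038, 0.706, -0.038]
wrist_force: [-0.4, 0.2, -0.1]
finger_gap: 0.0247
```

>>> send_rows([
  [0.5,0,0,0,0,0],
  [0.5,0,0,0,0,0],
  [0.5,0,0,0,0,0],
  [0.5,0,0,0,0,0],
  [0.5,0,0,0,0,0],
  [0.5,0,0,0,0,0],
  [0.5,0,0,0,0,0],
  [0.5,0,0,0,0,0],
  [0.5,0,0,0,0,0],
  [0.5,0,0,0,0,0],
])

```text
clock: 13.1
tcp_pos: [0.6027, 0.1724, 0.1894]
orientation: [0.706, 0.038, 0.706, -0.038]
wrist_force: [-3.2, -0.5, 6.2]
finger_gap: 0.0246
```

>>> send_rows([
  [0,0,0,0,0,0],
  [0,0,0,0,0,0],
  [0,0,0,0,0,0],
  [0,0,0,0,0,0],
  [0,0,0,0,0,0],
  [0,0,0,0,0,0],
  [0,0,0,0,0,0],
  [0,0,0,0,0,0],
  [0,0,0,0,0,0],
  [0,0,0,0,0,0],
], claw=65)

```text
clock: 14.35
tcp_pos: [0.6026, 0.1724, 0.1888]
orientation: [0.706, 0.038, 0.706, -0.038]
wrist_force: [-1.3, -0.5, 0.1]
finger_gap: 0.0646
```

```bash

python3 - <<'E'
from pl import *; from ov import ov
ps,pl=np.load('pose.npy')
s=get_state(); print(s['wrist_force']); ov('d',[*s['tcp_pos'][:2],ps[2]],.209,ps,np.load('k.npy'))
E
```

```text
[-1.27072889 -0.51169519  0.07841224]
```

View pics/d_side.png

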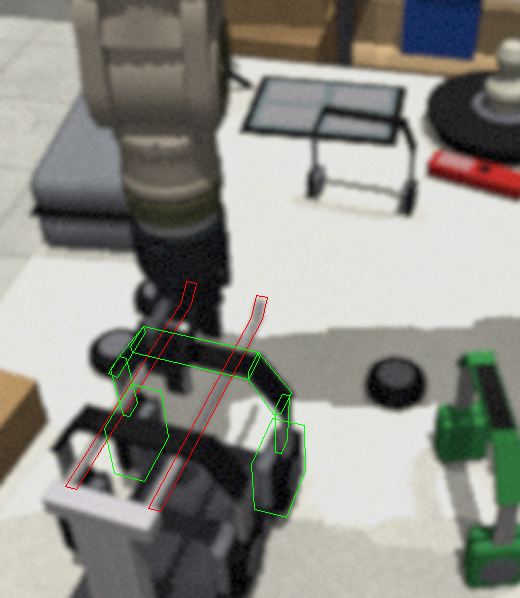

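>>> send_rows([
  [-5,0,0,0,0,0],
  [-15,0,0,0,0,0],
  [-30,0,0,0,0,0],
  [-48,0,0,0,0,0],
  [-70,0,0,0,0,0],
  [-90,0,0,0,0,0],
  [-105,0,0,0,0,0],
  [-115,0,0,0,0,0],
  [-120,0,0,0,0,0],
  [-120,0,0,0,0,0],
])

```text
clock: 15.7
tcp_pos: [0.6027, 0.1724, 0.309]
orientation: [0.706, 0.038, 0.706, -0.038]
wrist_force: [-0.3, -0.2, -0.7]
finger_gap: 0.0651
```

>>> send_rows([
  [0,-10,-10,0,0,0],
  [0,-30,-25,0,0,0],
  [0,-60,-40,0,0,0],
  [0,-95,-60,0,0,0],
  [0,-135,-80,0,0,0],
  [0,-175,-100,0,0,0],
  [0,-215,-120,0,0,0],
  [0,-255,-135,0,0,0],
  [0,-290,-145,0,0,0],
  [0,-300,-150,0,0,0],
])

```text
clock: 16.95
tcp_pos: [0.4206, -0.1111, 0.3083]
orientation: [0.706, 0.039, 0.706, -0.039]
wrist_force: [-0.6, -0.1, 0.3]
finger_gap: 0.0648
```

```bash

python3 - <<'E'
from pl import *; from ov import ov
ps,pl=np.load('pose.npy')
s=get_state(); print(s['tcp_pos'],s['wrist_force']); ov('e',[.6027,.1724,ps[2]],.209,ps,np.load('k.npy'))
E
```

```text
[ 0.42058575 -0.1111284   0.30831039] [-0.60633633 -0.10716608  0.28060314]
```

View pics/e_side.png

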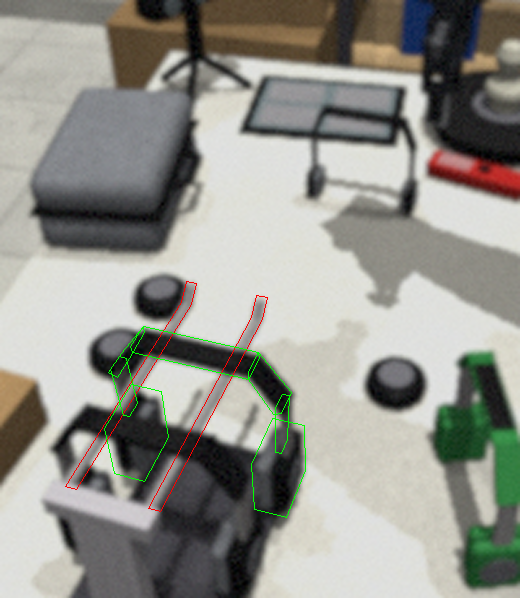

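View pics/e_top.png

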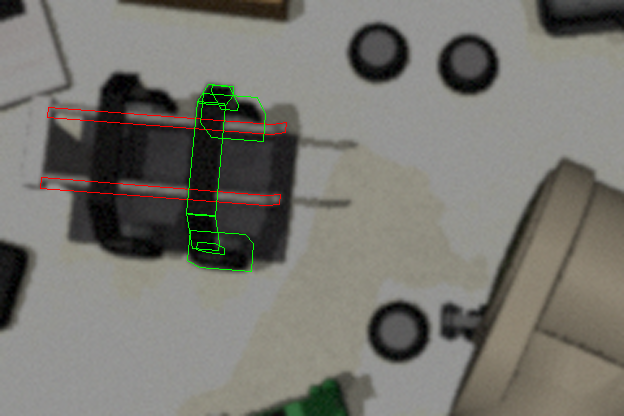

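View pics/e_topraw.png

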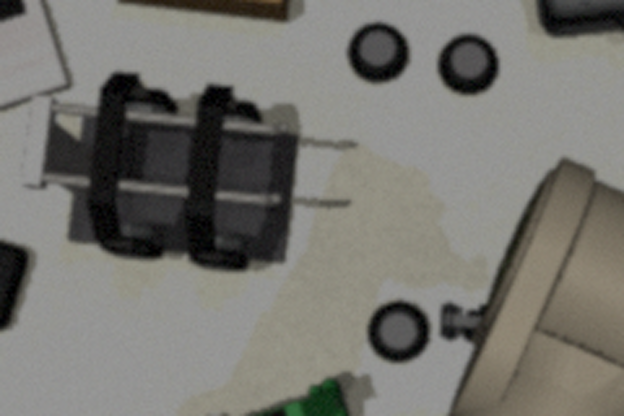

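```bash

python3 - <<'E'
from h import *
a=cv2.imread('pics/side0.png');b=cam('side')['frame']
a0=cv2.imread('pics/top0.png');b0=cam('top')['frame']
for n,x,y,box in(('small side',a,b,(300,132,360,186)),('small top',a0,b0,(425,142,465,212)),('hung top',a0,b0,(196,112,232,196))):
    x0,y0,x1,y1=box
    f=lambda i:np.float32(cv2.cvtColor(i,cv2.COLOR_BGR2GRAY)[y0:y1,x0:x1])
    print(n,cv2.phaseCorrelate(f(x),f(y)))
k=5;bx=(200,210,320,330)
cv2.imwrite('pics/f.png',cv2.resize(b[bx[1]:bx[3],bx[0]:bx[2]],None,fx=k,fy=k,interpolation=cv2.INTER_CUBIC))
print(get_state()['clock'])
E
```

```text
small side ((0.011080642857617562, -0.02979597256173605), 0.7853804332238656)
small top ((0.03721521345169165, 0.13888653295896347), 0.5207003321912553)
hung top ((-0.03695565237660858, 0.06339780497569336), 0.9876584270854055)
17.15
```

View pics/f.png

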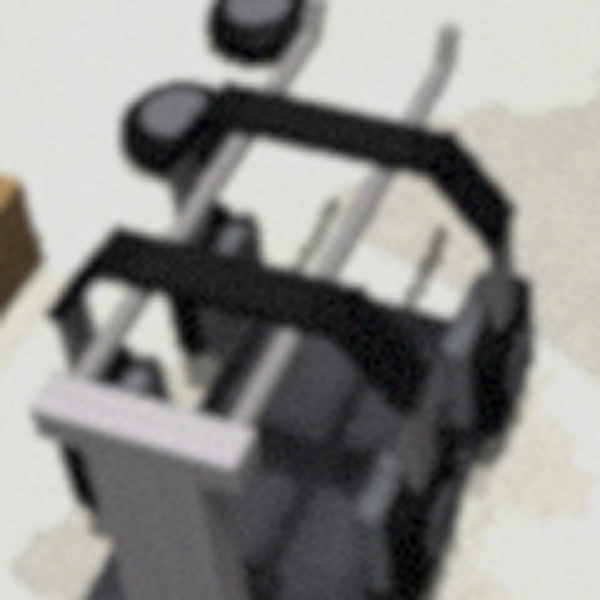

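The crop shows the new band across both prongs, from (225,100) to (450,150), parallel to the hung band. The hung and small headsets have moved less than 0.2 px.

```bash
python3 -c "
from h import *
print(job.hand_in())"
```

```text
the job is handed in; nothing more can be done
None
```

The loose big-cupped headset is hanging on the outer part of the stand's two prongs, and I handed the job in at about 17 s of the 48 s allowed. I gripped it at the middle of its band, carried it over the prong tips and lowered it until the prongs took its weight. Then I let go and backed the arm well away.

**Position:** in both cameras the band lies across both prongs at about x -65 mm on the stand, centred and parallel to the other headset. The overlay drawn for the intended pose matches the band itself in both views. It sits a little less well on the cups in the side view.

**Other headsets:** the hanging and small-cupped headsets shifted by less than 0.2 px between the first and last pictures.

**Checks that disagreed:**
- **Stand fit:** my fit left 2 to 4 px of error at three of the nine points I measured.
- **Hanging headset:** I measured its band at about x +29 mm, not the stated +42 mm. That still left it clear of the new one.
- **Not measured:** I judged uprightness only by eye.

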